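Open the push-latch specimen case and store the toe bone

ROBOT

A 6-joint arm with a two-finger parallel gripper is mounted at the origin on a cart in front of the work surface, level with it; the furniture and walls round the work are solid. World frame = base frame: x ahead of the robot, y to its left, z up, the work surface at z = 0. Lengths are in mm, angles in rad, forces in N, time in s.
With the tool pointing down it reaches from about 400 to 925 mm from the base axis. Payload 12.5 kg.
Tool frame: the origin (TCP) lies on the mounting face of the last link; the fingertips stand 190 mm ahead of it and the grasp point (between the pads) lies 171 mm ahead of it (env.tcp_to_tips is the distance from the TCP to the fingertips, in mm); x points along the fingers, y is the direction in which the jaws open and shut, and the axes are right-handed (so a half turn about x gives the same grasp; the last joint's range is limited). The gripper opens to 95 mm and grips with 3 to 60 N. Pads are 20 mm wide; open, the fingers measure 119 mm over their backs; the gripper's body (75 mm by 180 mm) begins 59 mm behind the grasp point.
Start: joints at [-1.317, 0.491, 1.559, -0, 1.092, -0.106], TCP at [220.074, -584.972, 404.761] pointing down, gripper open.
Joint ranges: [-3.1, 3.1], [-0.84, 2.19], [0.05, 2.79], [-1.13, 4.28], [0.06, 2.93], [-2.69, 2.69]. Speed limits (rad/s): [2.22, 2.22, 2.79, 3.14, 3.14, 3.14].

INTERFACE

Orientations are given as [roll, pitch, yaw] about the fixed x, y, z axes, in that order (R = Rz(yaw) Ry(pitch) Rx(roll)).
In Python, from cell import monitor, cams, job, env gives the robot as it stands. The module is installed in compiled form; this text tells all that it offers.
- The arm moves only by the tool apply_moves, never from a script. Its argument "series" is a list of rows, each a list of 3 entries, a list of its own where there are three numbers: the closure, from -1 (fully open) to 1 (shut), so that 0 is half open, then the shift along the tool's x, y, z in cm, then the turn about the tool's x in rad. A call has 1 to 20 rows; each row is the pose to reach, as a shift and turn from the pose commanded when the call began, along the tool's axes at that moment; what a row does not reach only later rows make up. A row lasts 1/8 s, in which the tool goes at most 62.5 mm and 10.7 degrees, less where a joint would pass 70% of its speed; a pose out of reach is approached as far as the arm can. A call with a gripper value outside its range is refused whole. The fingers move at their own pace and stop on an object; the grip force is fixed at half the most. Time passes only in rows, so rows that repeat a pose let the fingers close. It gives the time, the measured TCP pose, the force and the opening at its end, in the units of the state.
- monitor.state(): the state, without advancing time (a new reading comes with each control period).
- cams.read_camera(name): name is "scene" or "side" or "wrist"; returns a dict with "image" (420x560x3 uint8, red, green, blue), "fx", "fy", "cx", "cy" (pixels), "k1" (the pictures are not rectified: a ray, as slopes to the right and down, at radius r is drawn at 1 + k1 r^2 times it, then the intrinsics apply), "position" and "orientation" of the camera in the world. Camera axes: x right, y down, z forward; pixel columns grow to the right and rows downward; lengths in mm; the calibration is good to about 2 mm. A picture is of the moment at which its call begins. There is no depth.
- job.job_done(): hands the job in, once; it reports no verdict.
The state is a dict: "t": time; "joints": joint angles; "qvel": joint speeds; "tau": joint torques, N m; "eef_pos": TCP position; "tcp_rot": TCP orientation; "ft_force": force on the tool from outside, world axes, zero at the start; "moment": the same for the moment, N m; "opening": opening from 0.0 (shut) to 1.0 (fully open).
Only numpy, scipy, OpenCV 4.12 (cv2) and the standard library are available. Lean on these libraries where they do the work, as an engineer would, in place of code of your own. Each camera call takes 0.05 s, during which the arm holds its last target. There are 200 camera calls.

TASK

The toe bone belongs in the hidden drawer of the grey specimen case. One of the three look-alike studs on top of the case is a push latch and the other two are rigid: feel with gentle presses which one gives, press it so that the drawer springs out, lay the bone in the drawer and let go, then push the drawer shut until it latches and stays shut. Do not drop the bone or lean hard on the case, and leave the loose shell fragment, the small stone and the chisel where they lie.

Things in the scene. Friction and masses are not known exactly. Their poses are not given: they have to be found in the camera images.
- case: Grey specimen case fixed to the bench, 150 (x) x 190 (y) x 64 mm high; origin at the centre of its underside, z up, -x is its front (the side where the drawer comes out). Its plain white drawer front has no handle and stands 4 mm proud of the case when shut.
- stud_left (a point): Centre of the top of the left black stud (22 mm diameter, top 12 mm above the case top), as seen from the front of the case; axes as the case. The three studs look alike and stand in a row, 48 mm apart, 25 mm behind the case front. This point stays at the unpressed height. One stud, which changes from start to start and cannot be seen, is the push latch; the other two are rigid.
- stud_middle (a point): The same for the middle stud. The latch stud, wherever it is, moves straight down up to 9 mm against a spring (about 3 N at first, 5 to 8 N fully down) and frees the drawer when pressed nearly all the way. A press of about 10 N is plenty; over 40 N on a stud or the case is leaning too hard.
- stud_right (a point): The same for the right stud.
- drawer (a joint): How far the drawer is out, m: 0 shut (front 4 mm proud of the case), 0.110 fully sprung out (along the case's -x). Its spring pushes out with 2 to 4 N. To latch it, push the front in until it stops, about 4 mm further than 0 (10 to 20 N over the last 15 mm); just past 0 the latch snaps in. Let go, it then rests within 2 mm of 0.
- tray_spot (a point): Point on the tray floor (11 mm above the bench) amid the part uncovered when the drawer is out; moves with the drawer; axes as the case. The tray's inside reaches 44 mm in front of it (case -x; a steel catch bar 34 to 40 mm above the floor is there), 71 mm behind it and 81 mm to each side; side walls 25 mm high. With the drawer out, the case's front edge is 45 mm behind this point.
- drawer_face (a point): Centre of the outer face of the drawer front (174 mm wide, 50 mm high, from 6 to 56 mm above the bench); it moves with the drawer; axes as the case, -x points out of the face.
- bone_mid (a point): Middle of the shaft of the loose toe bone (a pale dumbbell-shaped bone about 100 mm long, 30 mm high, 60 g, lying on the bench), 13 mm above its underside. The point's x axis runs along the bone's length, z up; the shaft is about 26 mm wide here and is grasped across.
- bone_shell: Loose curved shell-like bone fragment, 112x105x32 mm; origin at the centre of its underside. Leave alone.
- stone_e: Loose lump of rock, 58x56x29 mm; origin at the centre of its underside. Leave alone.
- chisel_1: Loose hand chisel with a wooden handle, 183 mm long, 19 mm high; origin at the middle of its underside. Leave alone.
- toe_bone: The toe bone itself; this origin lies at the centre of its underside (see bone_mid for where to grasp it).
Mind the look-alikes: they are no part of the job. What is shaped like the toe_bone but yellow is not meant.

How it is judged (in metres and radians):
On the way, in this order (a step that is already met when the one before it is completed fails the run):
1. the latch is pressed and the drawer has sprung out (at least 90 mm) (value of joint drawer above 0.09 m), for 0.2 s.
2. the bone lies in the open drawer, let go (value of joint drawer above 0.09 m and x of bone_mid in the frame of tray_spot between -0.04 and 0.065 m and y of bone_mid in the frame of tray_spot between -0.075 and 0.075 m and z of bone_mid in the frame of tray_spot below 0.035 m and contact force between the fingers and toe_bone below 0.1 N), for 0.2 s.
At the end, for the whole second after the job is handed in: The drawer is latched shut by itself (less than 4 mm out, at rest) with the toe bone lying inside it (middle of the shaft within the tray's walls and less than 35 mm above its floor) (value of joint drawer below 0.004 m and x of bone_mid in the frame of tray_spot between -0.04 and 0.065 m and y of bone_mid in the frame of tray_spot between -0.075 and 0.075 m and z of bone_mid in the frame of tray_spot between 0 and 0.035 m and velocity of joint drawer below 0.01 m/s); the robot touches nothing.
It fails at once if more than 40 N on the case, its drawer or a stud (contact force between any of the arm, the fingers and case above 40 N or (value of joint drawer below 0.09 m and contact force between any of the arm, the fingers and anything else above 40 N)).
It fails at once if the bone falls from a height (is let go with its middle more than 75 mm above the bench) (height (world z) of bone_mid above 0.075 m and contact force between anything else and toe_bone below 0.02 N).
It fails at once if the shell fragment, the stone or the chisel is shifted by more than 25 mm (distance of any of bone_shell, stone_e, chisel_1 from where it was at the start of the episode above 0.025 m).
It also fails if it takes over 72 s, if anything falls off the work surface, if the arm or the gripper's body presses on something with over 40 N, if the wrist force passes 120 N, or if a joint passes its speed limit or range.

## Working session

There is one attempt and no reset: what is moved stays moved. The work goes in short steps, Python scripts to look and compute and a tool call to move; the robot and the scene stay as the last step left them, time stands still between calls to the robot, and variables do not carry over. Pictures are saved under pics/ and viewed, about 8 in all and at most 12, crops included, and the job is handed in when it is done.

Besides the shell and the picture viewer there is one more tool, called after "Emit:" by a JSON object that holds its "op" and its "data". apply_moves: Moves the arm, as the interface text tells. Its arguments: {"type":"object","properties":{"series":{"type":"array"}},"required":["series"]}

```bash
mkdir -p pics; cat > h.py <<'E'
import numpy as np,cv2
from cell import monitor,cams,job,env
from scipy.spatial.transform import Rotation as R
def rot(o):
    o=np.array(o,float)
    return o if o.shape==(3,3) else (R.from_quat(o).as_matrix() if o.size==4 else R.from_euler('xyz',o).as_matrix())
def ray(c,u,v):
    d=np.array([(u-c['cx'])/c['fx'],(v-c['cy'])/c['fy']]);s=d.copy()
    for _ in range(20): s=d/(1+c['k1']*(s@s))
    return rot(c['orientation'])@np.r_[s,1]
def onz(c,u,v,z):
    r=ray(c,u,v);p=np.array(c['position']);return p+r*(z-p[2])/r[2]
def proj(c,P):
    q=rot(c['orientation']).T@(np.array(P,float)-c['position']);s=q[:2]/q[2];s=s*(1+c['k1']*(s@s))
    return s*[c['fx'],c['fy']]+[c['cx'],c['cy']]
def save(c,n,box=None,k=1):
    im=c['image'][:,:,::-1]
    if box: im=im[box[1]:box[3],box[0]:box[2]]
    cv2.imwrite(n,cv2.resize(im,None,fx=k,fy=k,interpolation=cv2.INTER_CUBIC))
E
python3 - <<'E'
from h import *
import pickle
print(monitor.state())
for n in('scene','side','wrist'):
    c=cams.read_camera(n);pickle.dump(c,open(n+'0.pkl','wb'));print(n,{k:v for k,v in c.items() if k!='image'});save(c,f'pics/{n}0.png')
E
```

```text
{'t': 0.0, 'joints': array([-1.31659215e+00,  4.91562023e-01,  1.55947887e+00,  3.37972700e-07,
        1.09168440e+00, -1.05575495e-01]), 'qvel': array([ 0.00205112, -0.00295737, -0.00054818, -0.00088728, -0.00055325,
        0.00093207]), 'tau': array([ 1.93759042e-03, -6.12629771e+01, -2.58172345e+01,  6.92745228e-02,
        4.82738181e-02, -8.93820561e-05]), 'eef_pos': array([ 220.06794897, -584.93138891,  404.14996205]), 'tcp_rot': array([-1.67663646,  1.56966368,  1.82473571]), 'ft_force': array([-0.28165144, -0.55647415, -0.22571551]), 'moment': array([ 0.00113264, -0.02363893,  0.03134717]), 'opening': 0.9999458829117025}
scene {'fx': 479.42051495278497, 'fy': 479.42051495278497, 'cx': 281.36184987915624, 'cy': 214.95562445737755, 'k1': -0.08226101152217015, 'position': array([-162.98969864, -583.56065156,  424.63173415]), 'orientation': array([-1.9595753 , -0.01816324, -1.03438742])}
side {'fx': 467.56502235211207, 'fy': 467.56502235211207, 'cx': 271.92012270475834, 'cy': 206.96263102773221, 'k1': -0.07633466251760426, 'position': array([565.55655807, 693.39518378, 479.04168522]), 'orientation': array([-2.01708932, -0.02433161, -3.10980843])}
wrist {'fx': 311.33341466800056, 'fy': 311.33341466800056, 'cx': 280.81755570476315, 'cy': 210.7632325919425, 'k1': -0.03612345720270667, 'position': array([ 290.91732266, -557.5508812 ,  384.1313296 ]), 'orientation': array([ 2.87024823e+00,  1.35969497e-03, -1.21125871e+00])}
```

View pics/scene0.png

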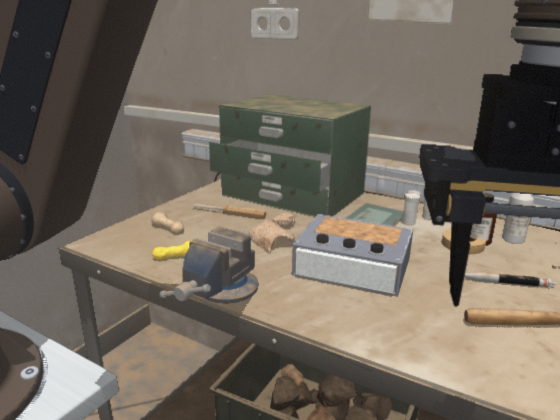

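View pics/side0.png

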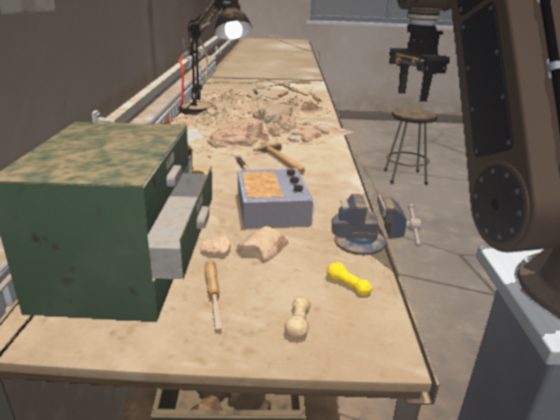

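The scene view shows the case at about (352,255) with studs at (322,239), (350,244) and (377,249). The pale bone is at (167,223) and the yellow look-alike at (172,250), with the vise at (220,265). In the side view the pale bone is at (298,317), the yellow one at (350,278), the chisel at (213,295), and the shell and stone at (262,243) and (215,246). The pale one fits the description. I'll confirm it in enlarged crops.

```bash
python3 - <<'E'
from h import *
import pickle
s=pickle.load(open('scene0.pkl','rb'));d=pickle.load(open('side0.pkl','rb'))
def crop(c,b,w,h): return cv2.resize(c['image'][b[1]:b[3],b[0]:b[2],::-1],(w,h),interpolation=cv2.INTER_CUBIC)
a=crop(s,(285,205,425,295),560,360)   # 4x
a2=crop(s,(145,205,195,265),200,240)  # 4x
a2=cv2.copyMakeBorder(a2,0,120,0,0,0)
b=crop(d,(230,160,320,230),360,280) #4x
b2=crop(d,(280,260,380,340),400,280) #4x,3.5 
b2=crop(d,(280,265,380,335),400,280)
cv2.imwrite('pics/crop1.png',np.vstack([np.hstack([a,a2]),np.hstack([b,b2])]))
for n,c,pts in(('scene',s,[(322,239,76),(350,244,76),(377,249,76),(157,216,13),(178,229,13),(167,223,13)]),('side',d,[(289,173,76),(293,180,76),(298,188,76),(297,326,13),(301,304,13),(298,317,13)])):
    for p in pts: print(n,p,onz(c,*p).round(1))
E
```

```text
scene (322, 239, 76) [ 516.6 -268.    76. ]
scene (350, 244, 76) [ 524.5 -316.7   76. ]
scene (377, 249, 76) [ 531.1 -362.3   76. ]
scene (157, 216, 13) [546.5 153.5  13. ]
scene (178, 229, 13) [518.5  65.7  13. ]
scene (167, 223, 13) [529.5 107.2  13. ]
side (289, 173, 76) [ 548.2 -338.2   76. ]
side (293, 180, 76) [ 539.1 -295.3   76. ]
side (298, 188, 76) [ 528.5 -250.    76. ]
side (297, 326, 13) [533.9 134.   13. ]
side (301, 304, 13) [526.6  79.2  13. ]
side (298, 317, 13) [532.1 112.5  13. ]
```

View pics/crop1.png

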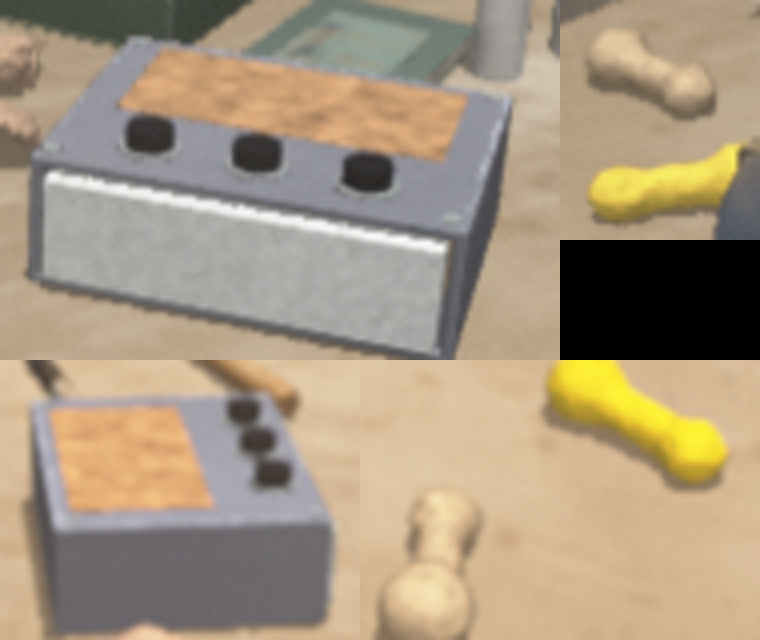

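The crops confirm it: the pale bone is the target and the yellow one is the decoy. Next I'll fit the case pose to its corners and studs in both views.

```bash
python3 - <<'E'
from h import *
import pickle
from scipy.optimize import least_squares
s=pickle.load(open('scene0.pkl','rb'));d=pickle.load(open('side0.pkl','rb'))
L={'sl':(-50,48,76),'sm':(-50,0,76),'sr':(-50,-48,76),'fl':(-75,95,64),'bl':(75,95,64),'br':(75,-95,64),'fr':(-75,-95,64),'FL':(-75,95,0),'FR':(-75,-95,0),'BL':(75,95,0)}
O=[(s,'sl',322.25,236),(s,'sm',349.25,241),(s,'sr',377.25,246),(s,'fl',293.75,243),(s,'bl',319.5,215),(s,'br',412.75,229.25),(s,'fr',399.5,264.5),(s,'FL',293.75,275.5),(s,'FR',396.2,293.75),
(d,'fl',313,200.5),(d,'bl',243.75,201.75),(d,'br',238,170.5),(d,'fr',297,169.25),(d,'FL',311.25,224.5),(d,'BL',247,228),(d,'sr',290.75,171.25),(d,'sm',294.5,178.75),(d,'sl',298.25,186.75)]
def f(q):
    Rz=R.from_euler('z',q[2]).as_matrix()
    return np.concatenate([proj(c,Rz@L[k]+[q[0],q[1],0])-[u,v] for c,k,u,v in O])
r=least_squares(f,[580,-310,0],x_scale=[10,10,.1],loss='soft_l1');q=r.x;print(q,f(q).reshape(-1,2).round(1).tolist())
Rz=R.from_euler('z',q[2]).as_matrix()
P=lambda l:(Rz@l+[q[0],q[1],0]).round(1)
for k in L: print(k,P(L[k]))
print('face out',P((-189,0,31)),'tray spot',P((-120,0,11)))
S=monitor.state();print(R.from_euler('xyz',S['tcp_rot']).as_matrix().round(4))
# bone
for c,n,pts in((s,'scene',[(560+57,58),(560+132,88),(560+92,72)]),(d,'side',[(445,525),(427,607),(440,555)])):
    for u,v in pts:
        x,y=((u-560)/4+145,v/4+205) if n=='scene' else ((u-360)/4+280,(v-360)/4+265)
        print(n,(x,y),onz(c,x,y,15).round(1))
E
```

```text
[ 5.84950011e+02 -3.02080567e+02  1.60635107e-01] [[-0.1, -0.0], [-0.3, -0.3], [-0.4, -0.4], [-2.1, 0.2], [-1.8, -1.5], [0.9, -0.2], [2.4, -0.9], [-3.1, -0.0], [1.1, 3.8], [0.3, -1.4], [-0.4, -0.4], [-0.3, -1.5], [0.6, -1.6], [0.2, 1.0], [-3.5, 0.2], [0.3, -1.1], [-0.0, -1.1], [-0.1, -1.0]]
sl [ 527.9 -262.7   76. ]
sm [ 535.6 -310.1   76. ]
sr [ 543.3 -357.5   76. ]
fl [ 495.7 -220.3   64. ]
bl [ 643.8 -196.3   64. ]
br [ 674.2 -383.9   64. ]
fr [ 526.1 -407.9   64. ]
FL [ 495.7 -220.3    0. ]
FR [ 526.1 -407.9    0. ]
BL [ 643.8 -196.3    0. ]
face out [ 398.4 -332.3   31. ] tray spot [ 466.5 -321.3   11. ]
[[-2.000e-04  3.521e-01 -9.360e-01]
 [ 8.000e-04 -9.360e-01 -3.521e-01]
 [-1.000e+00 -8.000e-04 -1.000e-04]]
scene (159.25, 219.5) [531.1 131.5  15. ]
scene (178.0, 227.0) [523.   69.6  15. ]
scene (168.0, 223.0) [527.3 102.   15. ]
side (301.25, 306.25) [526.5  87.7  15. ]
side (296.75, 326.75) [534.5 138.1  15. ]
side (300.0, 313.75) [528.9 106.8  15. ]
```

```bash
cat >> h.py <<'E'
def go(P,jaw=None):
    "shift in cm along tool axes and turn to bring TCP to P with jaw (tool y) angle"
    S=monitor.state();M=R.from_euler('xyz',S['tcp_rot']).as_matrix()
    sh=M.T@(np.array(P)-S['eef_pos'])/10;t=0
    if jaw is not None:
        a=np.arctan2(M[1,1],M[0,1]);t=-((jaw-a+np.pi/2)%np.pi-np.pi/2)
    print('shift',sh.round(2),'turn',round(t,3),'rows>=',np.linalg.norm(sh)/6.25,abs(t)/.187)
E
python3 -c "
from h import *
go((528,-263,285),.16)"
```

```text
shift [ 11.95 -19.28 -40.16] turn -1.371 rows>= 7.379516659052408 7.331624882851451
```

Emit:
{"op": "apply_moves", "data": {"series": [[1,[0,-4,-8],-0.2],[1,[0,-8,-16],-0.4],[1,[0,-12,-24],-0.6],[1,[2,-16,-32],-0.8],[1,[4,-19.3,-40.2],-1.0],[1,[6,-19.3,-40.2],-1.2],[1,[9,-19.3,-40.2],-1.37],[1,[12,-19.3,-40.2],-1.37],[1,[12,-19.3,-40.2],-1.37],[1,[12,-19.3,-40.2],-1.37],[1,[12,-19.3,-40.2],-1.37]]}}

```text
t: 1.52
eef_pos: [528.0, -263.8, 286.5]
tcp_rot: [0.793, 1.568, -0.621]
ft_force: [0.3, 0.6, 0.1]
opening: 0.005
```

```bash
python3 - <<'E'
from h import *
c=cams.read_camera('scene');save(c,'pics/press.png',(265,160,425,300),4)
S=monitor.state();print(S['t'],S['eef_pos'],S['tcp_rot'],S['ft_force'],S['opening']);go((528,-263,268),.16)
E
```

```text
1.575 [ 527.95887206 -263.74669341  286.35621378] [ 0.8031343   1.56827556 -0.61053084] [ 1.01540666 -0.08190197  0.01790954] 0.006710708447965793
shift [ 1.84  0.01 -0.08] turn -0.003 rows>= 0.2939430483527287 0.015332741571871158
```

View pics/press.png

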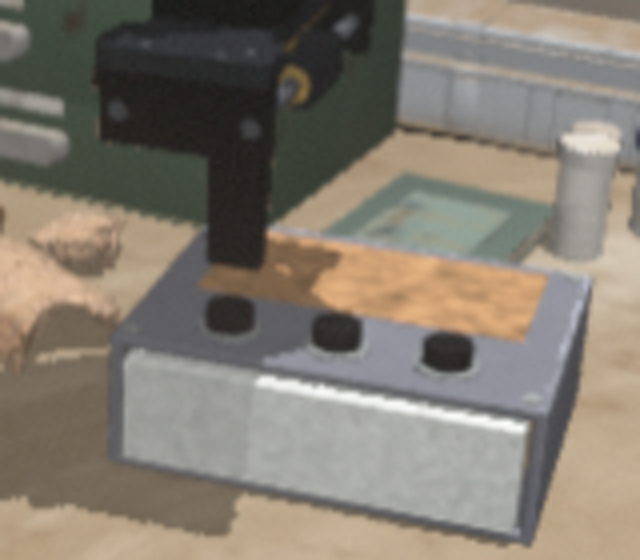

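The closed tip (crop (238,267)) hangs over the left stud (crop (230,305)), about 20 mm above it. I'll lower it gently.

Emit:
{"op": "apply_moves", "data": {"series": [[1,[1.0,0,0],0],[1,[1.6,0,0],0],[1,[1.9,0,0],0],[1,[1.9,0,0],0]]}}

```text
t: 2.08
eef_pos: [528.4, -262.8, 265.5]
tcp_rot: [-2.117, 1.57, 2.755]
ft_force: [-1.4, -0.5, 0.4]
opening: 0.002
```

Emit:
{"op": "apply_moves", "data": {"series": [[1,[0.1,0,0],0],[1,[0.1,0,0],0]]}}

```text
t: 2.33
eef_pos: [528.4, -262.8, 264.9]
tcp_rot: [0.269, 1.571, -1.142]
ft_force: [-1.5, -0.2, 2.7]
opening: 0.005
```

Emit:
{"op": "apply_moves", "data": {"series": [[1,[0.1,0,0],0],[1,[0.1,0,0],0]]}}

```text
t: 2.58
eef_pos: [528.4, -262.8, 263.8]
tcp_rot: [0.25, 1.571, -1.162]
ft_force: [-2.7, 0.4, 5.2]
opening: 0.005
```

Emit:
{"op": "apply_moves", "data": {"series": [[1,[0.1,0,0],0],[1,[0.1,0,0],0]]}}

```text
t: 2.82
eef_pos: [528.4, -262.8, 262.8]
tcp_rot: [0.347, 1.571, -1.065]
ft_force: [-1.9, 0.3, 4.5]
opening: 0.001
```

Emit:
{"op": "apply_moves", "data": {"series": [[1,[0.1,0,0],0],[1,[0.1,0,0],0]]}}

```text
t: 3.08
eef_pos: [528.4, -262.8, 261.8]
tcp_rot: [0.438, 1.571, -0.974]
ft_force: [-2.5, 0.7, 4.2]
opening: 0.003
```

The left stud gives (about 4 N over 3 mm), so it is the latch.

Emit:
{"op": "apply_moves", "data": {"series": [[1,[0.1,0,0],0],[1,[0.2,0,0],0],[1,[0.25,0,0],0],[1,[0.25,0,0],0]]}}

```text
t: 3.58
eef_pos: [528.4, -262.8, 259.1]
tcp_rot: [-1.766, 1.571, 3.105]
ft_force: [-0.9, -1.0, 3.0]
opening: 0.003
```

Emit:
{"op": "apply_moves", "data": {"series": [[1,[0.1,0,0],0],[1,[0.1,0,0],0]]}}

```text
t: 3.82
eef_pos: [528.4, -262.8, 258.3]
tcp_rot: [0.279, 1.571, -1.133]
ft_force: [-2.4, 1.4, 4.3]
opening: 0.001
```

Emit:
{"op": "apply_moves", "data": {"series": [[1,[0.1,0,0],0],[1,[0.1,0,0],0]]}}

```text
t: 4.08
eef_pos: [528.4, -262.8, 257.4]
tcp_rot: [0.528, 1.571, -0.884]
ft_force: [-2.6, 0.3, 6.5]
opening: 0.005
```

```bash
python3 - <<'E'
from h import *
c=cams.read_camera('scene');save(c,'pics/open.png',(245,180,425,320),3.5)
E
```

```text
(no output)
```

View pics/open.png

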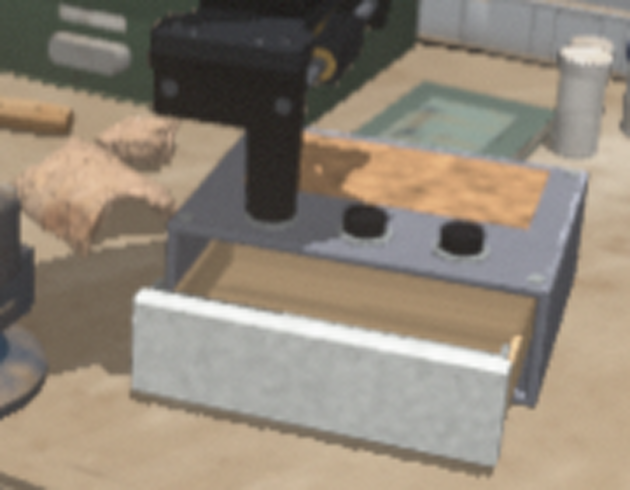

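The drawer has sprung out; its face top corners are at crop (140,290) and (512,362). I'll measure how far out it is and lift off.

Emit:
{"op": "apply_moves", "data": {"series": [[1,[-3,0,0],0],[1,[-8,0,0],0],[1,[-12,0,0],0],[1,[-12,0,0],0]]}}

```text
t: 4.62
eef_pos: [528.6, -262.8, 379.9]
tcp_rot: [0.857, 1.565, -0.555]
ft_force: [0.7, -0.1, -1.0]
opening: 0.007
```

```bash
python3 - <<'E'
from h import *
c=cams.read_camera('scene');save(c,'pics/open2.png',(245,200,425,320),3.5)
a,b=onz(c,245+140/3.5,180+290/3.5,56),onz(c,245+512/3.5,180+362/3.5,56);print(a,b,(a+b)/2)
for x in(-167,-189): print([proj(c,R.from_euler('z',.16).as_matrix()@np.array([x,y,56])+[585,-302,0]).round(1) for y in(87,-87)])
g=cv2.cvtColor(c['image'],cv2.COLOR_RGB2GRAY)
print(c['image'][250:300:2,320].mean(1).round())
go((528.5,104,370),-.14);go((528.5,104,192.5),-.14)
E
```

```text
[ 440.01729707 -239.73917847   56.        ] [ 469.50749279 -410.17060522   56.        ] [ 454.76239493 -324.95489185   56.        ]
[array([275.8, 271.8]), array([386.2, 294.7])]
[array([270.4, 278.3]), array([383.4, 302.3])]
[ 92.  95. 100. 123. 120. 124. 130. 128. 128. 133. 137. 138. 135. 129.
 126. 155. 143. 193. 239. 237. 174. 174. 173. 167. 167.]
shift [  0.75   5.82 -36.21] turn 0.299 rows>= 5.868610176632759 1.5988793577903113
shift [ 18.5    5.79 -36.23] turn 0.299 rows>= 6.574542809173055 1.5988793577903113
```

At t=4.67 the image fits the drawer fully out: the bright edge at column 320 is on rows 284–288, against about 289 predicted. Next, the bone.

Emit:
{"op": "apply_moves", "data": {"series": [[-0.3,[0,1,-6],0.1],[-0.3,[0,2,-12],0.2],[-0.3,[0,3,-18],0.3],[-0.3,[0,4,-24],0.3],[-0.3,[0,5,-30],0.3],[-0.3,[0.8,5.8,-36.2],0.3],[-0.3,[5,5.8,-36.2],0.3],[-0.3,[7,5.8,-36.2],0.3],[-0.3,[7,5.8,-36.2],0.3],[-0.3,[7,5.8,-36.2],0.3]]}}

```text
t: 5.92
eef_pos: [528.5, 103.7, 307.2]
tcp_rot: [-1.111, 1.571, -2.823]
ft_force: [0.5, -0.5, 0.7]
opening: 0.649
```

```bash
python3 - <<'E'
from h import *
import pickle
c=cams.read_camera('wrist');save(c,'pics/w1.png',None,1.4);pickle.dump(c,open('w1.pkl','wb'))
print(monitor.state()['eef_pos'],proj(c,(528.5,104,15)),c['position']);go((528.5,104,192.5),-.14)
E
```

```text
[528.52350383 103.62896617 307.64706152] [280.84213409 211.09972724] [539.00498478 179.47350771 287.12063985]
shift [11.51 -0.02 -0.04] turn -0.001 rows>= 1.842362587278019 0.007367503721985348
```

View pics/w1.png

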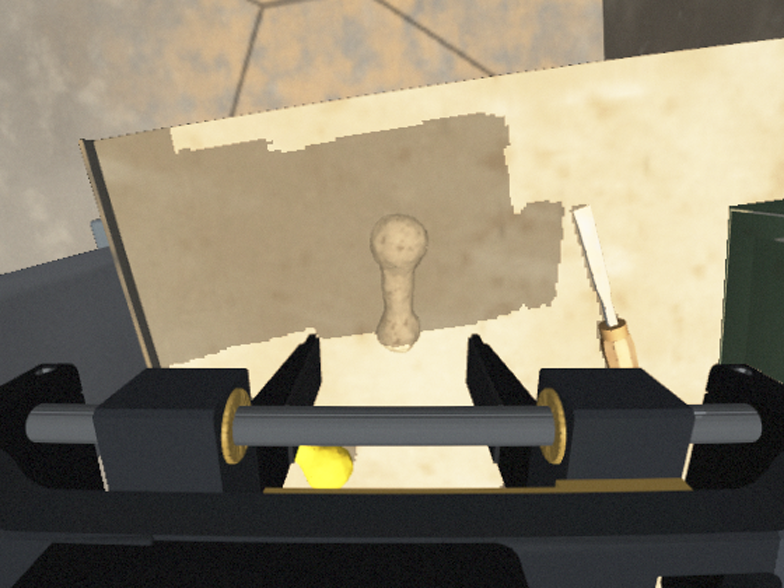

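The bone's shaft centre is at (398,291) in the enlarged wrist view, with its ends at 214 and 350. It is aligned with the fingers, and the chisel and yellow decoy are clear of the gripper.

```bash
python3 - <<'E'
from h import *
import pickle
c=pickle.load(open('w1.pkl','rb'))
for v,z in((240,20),(291,20),(328,20),(291,13),(291,26)): print(v,onz(c,398/1.4,v/1.4,z).round(1))
print(onz(c,325/1.4,465/1.4,15))
go((527.5,103,192.5),-.14)
E
```

```text
240 [536.6 140.1  20. ]
291 [532.1 107.9  20. ]
328 [528.7  83.2  20. ]
291 [532. 106.  13.]
291 [532.3 109.5  26. ]
[460.88185132 -16.54097499  15.        ]
shift [11.51 -0.1   0.08] turn -0.001 rows>= 1.8424532470704396 0.007367503721985348
```

Emit:
{"op": "apply_moves", "data": {"series": [[-0.3,[3,0.25,-0.4],0],[-0.3,[7,0.25,-0.4],0],[-0.3,[10,0.25,-0.4],0],[-0.3,[11.5,0.25,-0.4],0],[-0.3,[11.5,0.25,-0.4],0],[1,[11.5,0.25,-0.4],0],[1,[11.5,0.25,-0.4],0],[1,[11.5,0.25,-0.4],0],[1,[11.5,0.25,-0.4],0],[1,[11.5,0.25,-0.4],0],[1,[11.5,0.25,-0.4],0]]}}

```text
t: 7.35
eef_pos: [531.4, 107.4, 192.3]
tcp_rot: [1.39, 1.571, -0.322]
ft_force: [-0.6, -1.0, 3.1]
opening: 0.212
```

Emit:
{"op": "apply_moves", "data": {"series": [[1,[-1,0,0],0],[1,[-4,0,0],0],[1,[-8,0,0],0],[1,[-13,0,0],0],[1,[-13,0,0],0],[1,[-13,0,0],0]]}}

```text
t: 8.1
eef_pos: [531.0, 107.4, 322.1]
tcp_rot: [-0.726, 1.571, -2.438]
ft_force: [-0.3, 0.3, -0.0]
opening: 0.215
```

```bash
python3 - <<'E'
from h import *
c=cams.read_camera('wrist');save(c,'pics/w2.png',None,1.2)
c=cams.read_camera('scene');save(c,'pics/open3.png',(245,200,425,320),4)
S=monitor.state();print(S['eef_pos'],S['opening'])
M=R.from_euler('z',.1606).as_matrix()
for l in((-120+5,0,203),(-120+5,0,330)):
    P=M@l+[585,-302,0];print(P);go(P,.16)
E
```

```text
[531.14162595 107.39890814 321.17627801] 0.21095434524719925
[ 471.4798758  -320.38970914  203.        ]
shift [11.84  0.13 43.19] turn -0.301 rows>= 7.164861066189141 1.6096274320383772
[ 471.4798758  -320.38970914  330.        ]
shift [-0.86  0.1  43.19] turn -0.301 rows>= 6.912305244743257 1.6096274320383772
```

View pics/open3.png

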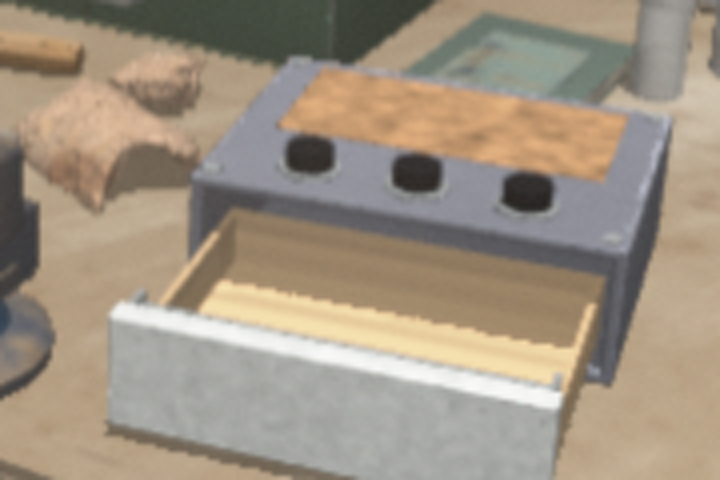

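The bone is held (opening 0.21, 20 mm across) and the drawer is fully out, with its face top edge from (110,305) to (562,400). I'll carry the bone across at a safe height.

Emit:
{"op": "apply_moves", "data": {"series": [[1,[-5,0,2],0],[1,[-6,0,8],0],[1,[-6,0,14],-0.1],[1,[-6,0,20],-0.2],[1,[-6,0,26],-0.3],[1,[-6,0,32],-0.3],[1,[-6,-0.1,38],-0.3],[1,[-6,-0.2,42],-0.3],[1,[-5,-0.2,43.2],-0.3],[1,[-2,-0.2,43.2],-0.3],[1,[2,-0.2,43.2],-0.3],[1,[4,-0.2,43.2],-0.3],[1,[4,-0.2,43.2],-0.3],[1,[4,-0.2,43.2],-0.3]]}}

```text
t: 9.95
eef_pos: [469.0, -319.6, 282.5]
tcp_rot: [0.633, 1.571, -0.778]
ft_force: [0.3, 0.1, -0.3]
opening: 0.213
```

```bash
python3 - <<'E'
from h import *
c=cams.read_camera('scene');save(c,'pics/above.png',(225,140,425,300),4)
S=monitor.state();print(S['eef_pos'],S['opening'],S['ft_force'])
M=R.from_euler('z',.1606).as_matrix()
go(M@(-118,0,204)+[585,-302,0],.16)
E
```

```text
[ 468.9585696  -319.72003574  282.86682692] 0.2131093250706698 [ 0.83123309 -0.06399048  0.01276947]
shift [ 7.89 -0.07  0.1 ] turn -0.001 rows>= 1.2620228788104404 0.002803039449853786
```

View pics/above.png

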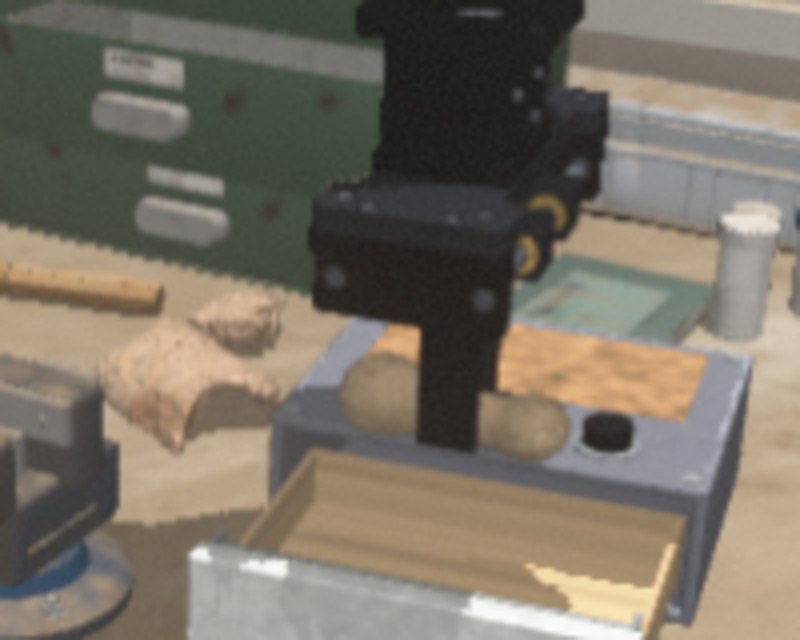

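The bone is gripped across and parallel to the face, over the tray with its centre at about crop (455,410). I'll lower it.

Emit:
{"op": "apply_moves", "data": {"series": [[1,[3,-0.05,0.1],0],[1,[5,-0.05,0.1],0],[1,[6.5,-0.05,0.1],0],[1,[7.2,-0.05,0.1],0],[1,[7.2,-0.05,0.1],0]]}}

```text
t: 10.62
eef_pos: [468.4, -321.1, 210.4]
tcp_rot: [0.346, 1.571, -1.066]
ft_force: [0.8, -0.3, -0.6]
opening: 0.211
```

Emit:
{"op": "apply_moves", "data": {"series": [[1,[0.3,0,0],0],[1,[0.5,0,0],0],[1,[0.6,0,0],0],[1,[0.6,0,0],0]]}}

```text
t: 11.12
eef_pos: [468.4, -321.1, 204.3]
tcp_rot: [0.307, 1.571, -1.105]
ft_force: [0.2, -1.3, -0.5]
opening: 0.214
```

Emit:
{"op": "apply_moves", "data": {"series": [[1,[0.1,0,0],0],[1,[0.1,0,0],0],[0.4,[0.1,0,0],0],[0.15,[0.1,0,0],0],[0.15,[0.1,0,0],0],[0.15,[0.1,0,0],0],[0.15,[0.1,0,0],0],[0.15,[0.1,0,0],0]]}}

```text
t: 12.12
eef_pos: [468.3, -321.1, 203.2]
tcp_rot: [-0.337, 1.571, -1.748]
ft_force: [-0.7, -0.0, 0.1]
opening: 0.425
```

Emit:
{"op": "apply_moves", "data": {"series": [[0.15,[-1,0,0],0],[0.15,[-3,0,0],0],[0.15,[-6,0,0],0],[0.15,[-11,0,0],0],[0.15,[-14,0,0],0],[0.15,[-14,0,0],0]]}}

```text
t: 12.88
eef_pos: [468.3, -321.0, 346.0]
tcp_rot: [0.683, 1.566, -0.729]
ft_force: [0.6, 0.3, -0.3]
opening: 0.428
```

```bash
python3 - <<'E'
from h import *
a=cams.read_camera('wrist');b=cams.read_camera('scene')
x=cv2.resize(a['image'],None,fx=.75,fy=.75);y=cv2.resize(b['image'][195:320,245:425],(380,264))
x=cv2.copyMakeBorder(x,0,0,0,0,0);y=cv2.copyMakeBorder(y,0,x.shape[0]-264,0,0,0)
cv2.imwrite('pics/placed.png',np.hstack([x,y])[:,:,::-1])
M=R.from_euler('z',.1606).as_matrix();f=lambda l:M@l+[585,-302,0]
for x in(-230,-210): print(f((x,0,340)),end='');go(f((x,0,340)),.16);go(f((x,0,212)),.16)
print('tray x axis',monitor.state()['opening'],[proj(a,f((x,y,11))).round() for x in(-162,-75) for y in(81,-81)])
E
```

```text
[ 357.95975161 -338.77941828  340.        ]shift [  0.33 -11.16   0.03] turn -0.001 rows>= 1.7864526035508945 0.005283384758811279
shift [ 13.13 -11.16   0.02] turn -0.001 rows>= 2.7568104089612153 0.005283384758811279
[ 377.7023819 -335.581208   340.       ]shift [ 0.33 -9.16  0.02] turn -0.001 rows>= 1.4666198883992752 0.005283384758811279
shift [13.13 -9.16  0.02] turn -0.001 rows>= 2.5611647005359566 0.005283384758811279
tray x axis 0.4269219576198159 [array([234., 118.]), array([240., 270.]), array([324., 118.]), array([319., 270.])]
```

View pics/placed.png

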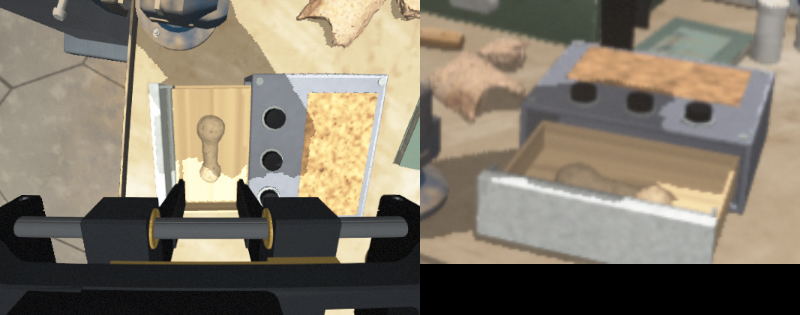

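The bone lies mid-tray: in the wrist view it is at (210,148), inside the tray that spans (172–250, 85–205). Now I'll close the fingers and go in front of the face.

Emit:
{"op": "apply_moves", "data": {"series": [[1,[0,-5,0],0],[1,[0,-11,0],0],[1,[2,-11.2,0],0],[1,[6,-11.2,0],0],[1,[10,-11.2,0],0],[1,[13,-11.2,0],0],[1,[13,-11.2,0],0],[1,[13,-11.2,0],0]]}}

```text
t: 13.98
eef_pos: [357.8, -338.9, 213.6]
tcp_rot: [-2.47, 1.571, 2.401]
ft_force: [-0.0, -0.5, 0.5]
opening: -0.001
```

Emit:
{"op": "apply_moves", "data": {"series": [[1,[0,0.6,0],0],[1,[0,1.2,0],0],[1,[0,1.8,0],0],[1,[0,2.4,0],0],[1,[0,3.0,0],0],[1,[0,3.6,0],0],[1,[0,4.2,0],0],[1,[0,4.8,0],0],[1,[0,5.4,0],0],[1,[0,6.0,0],0]]}}

```text
t: 15.22
eef_pos: [417.3, -329.1, 213.2]
tcp_rot: [-2.459, 1.57, 2.412]
ft_force: [-3.5, 1.1, 1.2]
opening: 0.004
```

Emit:
{"op": "apply_moves", "data": {"series": [[1,[0,0.5,0],0],[1,[0,1.0,0],0],[1,[0,1.5,0],0],[1,[0,2.0,0],0],[1,[0,2.5,0],0],[1,[0,3.0,0],0],[1,[0,3.5,0],0],[1,[0,4.0,0],0],[1,[0,4.5,0],0],[1,[0,5.0,0],0],[1,[0,5.5,0],0],[1,[0,6.0,0],0]]}}

```text
t: 16.73
eef_pos: [476.5, -319.7, 213.2]
tcp_rot: [-2.332, 1.57, 2.539]
ft_force: [-5.1, 2.3, 0.4]
opening: 0.007
```

Emit:
{"op": "apply_moves", "data": {"series": [[1,[0,0.3,0],0],[1,[0,0.6,0],0],[1,[0,0.9,0],0],[1,[0,1.0,0],0]]}}

```text
t: 17.23
eef_pos: [485.8, -318.2, 213.2]
tcp_rot: [-2.076, 1.569, 2.795]
ft_force: [-10.4, 0.3, 2.5]
opening: 0.006
```

Emit:
{"op": "apply_moves", "data": {"series": [[1,[0,0.2,0],0],[1,[0,0.4,0],0],[1,[0,0.4,0],0]]}}

```text
t: 17.6
eef_pos: [489.7, -317.6, 213.2]
tcp_rot: [-2.108, 1.569, 2.764]
ft_force: [-9.7, 1.2, 3.4]
opening: 0.006
```

Emit:
{"op": "apply_moves", "data": {"series": [[1,[0,0.2,0],0],[1,[0,0.4,0],0],[1,[0,0.4,0],0]]}}

```text
t: 17.98
eef_pos: [493.8, -316.9, 213.2]
tcp_rot: [-2.213, 1.57, 2.658]
ft_force: [-8.0, 2.8, 2.0]
opening: 0.002
```

Emit:
{"op": "apply_moves", "data": {"series": [[1,[0,0.2,0],0],[1,[0,0.2,0],0]]}}

```text
t: 18.23
eef_pos: [495.9, -316.5, 213.2]
tcp_rot: [-2.245, 1.57, 2.627]
ft_force: [-5.4, 2.4, 1.2]
opening: 0.003
```

Emit:
{"op": "apply_moves", "data": {"series": [[1,[0,0.1,0],0],[1,[0,0.1,0],0]]}}

```text
t: 18.48
eef_pos: [496.9, -316.4, 213.2]
tcp_rot: [-2.28, 1.57, 2.592]
ft_force: [-6.0, 2.8, 2.2]
opening: 0.006
```

Emit:
{"op": "apply_moves", "data": {"series": [[1,[0,0.1,0],0],[1,[0,0.1,0],0]]}}

```text
t: 18.73
eef_pos: [498.0, -316.2, 213.2]
tcp_rot: [-2.281, 1.57, 2.591]
ft_force: [-5.4, 3.1, 0.4]
opening: 0.007
```

Emit:
{"op": "apply_moves", "data": {"series": [[1,[0,0.1,0],0],[1,[0,0.1,0],0]]}}

```text
t: 18.98
eef_pos: [499.4, -316.4, 213.4]
tcp_rot: [0.753, 1.569, -0.659]
ft_force: [0.8, 0.6, -0.9]
opening: 0.007
```

Emit:
{"op": "apply_moves", "data": {"series": [[1,[0,0.1,0],0],[1,[0,0.1,0],0]]}}

```text
t: 19.23
eef_pos: [500.1, -316.3, 213.4]
tcp_rot: [0.465, 1.57, -0.947]
ft_force: [-2.8, -1.9, 1.7]
opening: 0.005
```

The force fell to zero as the latch snapped. I'll push on a little to the stop.

Emit:
{"op": "apply_moves", "data": {"series": [[1,[0,0.1,0],0],[1,[0,0.1,0],0]]}}

```text
t: 19.48
eef_pos: [501.0, -316.1, 213.4]
tcp_rot: [0.552, 1.57, -0.86]
ft_force: [-3.6, -2.3, 1.4]
opening: 0.006
```

Emit:
{"op": "apply_moves", "data": {"series": [[1,[0,0.1,0],0],[1,[0,0.1,0],0]]}}

```text
t: 19.73
eef_pos: [502.0, -315.8, 213.3]
tcp_rot: [0.564, 1.57, -0.848]
ft_force: [-3.0, -2.5, 0.9]
opening: 0.004
```

Emit:
{"op": "apply_moves", "data": {"series": [[1,[0,0.1,0],0],[1,[0,0.1,0],0]]}}

```text
t: 19.98
eef_pos: [503.0, -315.6, 213.3]
tcp_rot: [0.706, 1.57, -0.706]
ft_force: [-3.0, -2.6, 1.2]
opening: 0.004
```

Emit:
{"op": "apply_moves", "data": {"series": [[1,[0,0.1,0],0],[1,[0,0.1,0],0]]}}

```text
t: 20.23
eef_pos: [503.5, -315.5, 213.2]
tcp_rot: [-1.935, 1.57, 2.936]
ft_force: [-6.9, -3.8, 3.5]
opening: 0.004
```

The stop is reached. I'll back off and check.

Emit:
{"op": "apply_moves", "data": {"series": [[1,[0,-0.2,0],0],[1,[0,-0.5,0],0],[1,[0,-1,0],0],[1,[0,-3,0],0],[1,[0,-7,0],0],[1,[-4,-12,0],0],[1,[-10,-12,0],0],[1,[-15,-12,0],0],[1,[-20,-12,0],0],[1,[-20,-12,0],0],[1,[-20,-12,0],0]]}}

```text
t: 21.6
eef_pos: [385.2, -334.0, 412.6]
tcp_rot: [-2.801, 1.57, 2.07]
ft_force: [0.6, -0.2, -0.8]
opening: 0.002
```

```bash
python3 - <<'E'
from h import *
b=cams.read_camera('scene');save(b,'pics/end.png',(225,180,425,310),4)
S=monitor.state();print(S['t'],S['eef_pos'],S['ft_force'],S['qvel'].round(3))
import pickle
for n in('scene','side'):
    a=pickle.load(open(n+'0.pkl','rb'))['image'].astype(int);c=cams.read_camera(n)['image']
    bx=(290,215,410,292) if n=='scene' else (200,225,290,260)
    d=abs(a-c)[bx[1]:bx[3],bx[0]:bx[2]].max(2);print(n,d.mean(),(d>60).sum())
E
```

```text
21.65 [ 385.24900821 -334.13011964  412.07620307] [-0.03785005 -0.34613725  0.77712215] [-0.002  0.013 -0.001 -0.003  0.004  0.001]
scene 7.0717532467532465 474
side 2.5117460317460316 0
```

View pics/end.png

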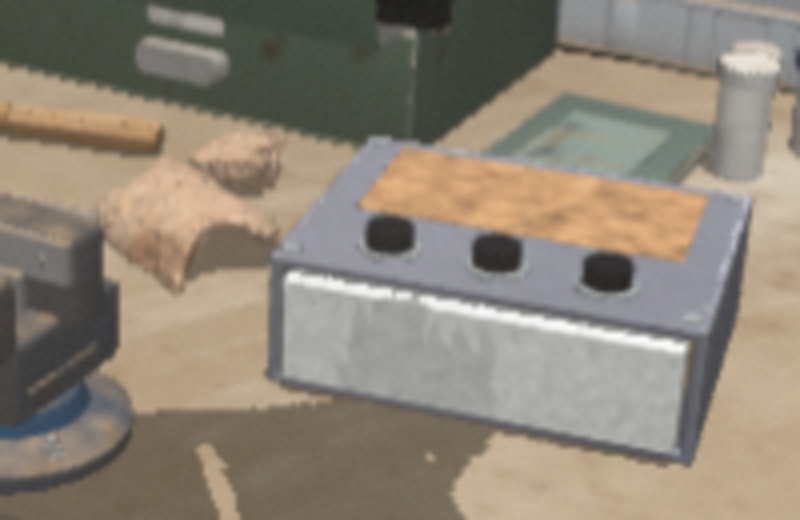

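The drawer is shut and flush as at the start: its face top runs from (285,275) to (690,345), and the left stud is back up. The shell and stone have not moved.

```bash
python3 -c "
from h import *
print(job.job_done())"
```

```text
the job is handed in; nothing more can be done
None
```

The toe bone is in the drawer and the drawer is latched shut. I handed the job in at about 21.7 s of the 72 s allowed.

- **Latch:** the left stud was the first one I pressed, and it gave at about 3–6 N over roughly 8 mm. The drawer sprang fully out. I did not touch the other two studs.
- **Bone:** I picked up the pale bone and left the yellow look-alike alone. I laid it mid-tray, and a wrist picture after letting go showed it there.
- **Closing:** I pushed the drawer face in at no more than about 10 N. The force dropped to zero as the latch snapped, and I pushed on to the stop at about 8 N before backing off.

**Last checks:**
- The final picture shows the drawer flush as at the start, the left stud back up, and the arm clear with no contact force.
- The side camera showed no change around the shell, the stone and the chisel handle. It did not cover the chisel blade.
- The scene camera comparison around the case did differ in 474 pixels. I put that down to the gripper's shadow, as the final picture shows nothing else changed.
- The bone could not be seen once the drawer was shut, so its final position rests on the picture taken before closing.
- During the opening, one measurement put the drawer about 5 mm less far out than specified. I took this as camera error, so I aimed for the middle of the tray's open part.

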